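Rack the print mandrels by size

TASK

Stand the four white mandrels upright on the wooden set-up bar in order of size, one centred in each black ring: the smallest in the ring next to the red end block, then each larger one in turn, the largest at the black end. Leave them all standing still, with the gripper clear.

Things in the scene. Friction and masses are not known exactly. Their poses are not given: they have to be found in the camera images.
- mandrel_a: the smallest of four white nylon mandrels: an upright solid cylinder 26 mm in diameter and 45 mm tall with a round steel core in its top face; loose. Origin: centre of its underside, z up along its axis.
- mandrel_b: the second smallest of four white nylon mandrels: an upright solid cylinder 35 mm in diameter and 60 mm tall with a round steel core in its top face; loose. Origin: centre of its underside, z up along its axis.
- mandrel_c: the second largest of four white nylon mandrels: an upright solid cylinder 44 mm in diameter and 75 mm tall with a round steel core in its top face; loose. Origin: centre of its underside, z up along its axis.
- mandrel_d: the largest of four white nylon mandrels: an upright solid cylinder 53 mm in diameter and 90 mm tall with a round steel core in its top face; loose. Origin: centre of its underside, z up along its axis.
- mark_1: thin black ring, 66 mm outside, painted flat on the top of the set-up bar, number 1 of four alike in a row counted along the bar's +y axis (centres 100 mm apart, so 1 and 4 are the outer ones). The bar is a fixed pale wooden strip 89 x 470 mm with bright metal edges, its top 15 mm above the table. Origin: centre of the ring, on the bar's top face; x across the bar, y along the row, z up.
- mark_2: thin black ring, 66 mm outside, painted flat on the top of the set-up bar, number 2 of four alike in a row counted along the bar's +y axis (centres 100 mm apart, so 1 and 4 are the outer ones). The bar is a fixed pale wooden strip 89 x 470 mm with bright metal edges, its top 15 mm above the table. Origin: centre of the ring, on the bar's top face; x across the bar, y along the row, z up.
- mark_3: thin black ring, 66 mm outside, painted flat on the top of the set-up bar, number 3 of four alike in a row counted along the bar's +y axis (centres 100 mm apart, so 1 and 4 are the outer ones). The bar is a fixed pale wooden strip 89 x 470 mm with bright metal edges, its top 15 mm above the table. Origin: centre of the ring, on the bar's top face; x across the bar, y along the row, z up.
- mark_4: thin black ring, 66 mm outside, painted flat on the top of the set-up bar, number 4 of four alike in a row counted along the bar's +y axis (centres 100 mm apart, so 1 and 4 are the outer ones). The bar is a fixed pale wooden strip 89 x 470 mm with bright metal edges, its top 15 mm above the table. Origin: centre of the ring, on the bar's top face; x across the bar, y along the row, z up.
- end_red: red plastic block 75 x 20 mm, 24 mm tall, fixed across one end of the set-up bar, 68 mm beyond the centre of the outer ring there (an equal black block is on the other end; which end is red changes). Origin: centre of its underside, on the bar's top face.
There are look-alikes about, which are no part of the job. Leave any purple or turquoise look-alike of the mandrel_b alone. What is shaped like the mandrel_d but orange is not meant.

How it is judged (in metres and radians):
At the end, for the whole second after the job is handed in: Counting from the red end block, the rings hold the smallest, second smallest, second largest and largest mandrel; each stands on the bar's top (underside within 6 mm of its height), upright within 0.1 rad, its axis within 12 mm of the ring's centre, at rest (below 0.02 m/s and 0.2 rad/s) (((horizontal distance between end_red and mark_1 below 0.12 m and horizontal distance between mandrel_a and mark_1 below 0.012 m and horizontal distance between mandrel_b and mark_2 below 0.012 m and horizontal distance between mandrel_c and mark_3 below 0.012 m and horizontal distance between mandrel_d and mark_4 below 0.012 m) or (horizontal distance between end_red and mark_4 below 0.12 m and horizontal distance between mandrel_a and mark_4 below 0.012 m and horizontal distance between mandrel_b and mark_3 below 0.012 m and horizontal distance between mandrel_c and mark_2 below 0.012 m and horizontal distance between mandrel_d and mark_1 below 0.012 m)) and angle between each of mandrel_a, mandrel_b, mandrel_c, mandrel_d's own z axis and vertical below 0.1 rad and z of mandrel_a in the frame of mark_1 between -0.006 and 0.006 m and linear speed of each of mandrel_a, mandrel_b, mandrel_c, mandrel_d below 0.02 m/s and angular speed of each of mandrel_a, mandrel_b, mandrel_c, mandrel_d below 0.2 rad/s and z of mandrel_b in the frame of mark_1 between -0.006 and 0.006 m and z of mandrel_c in the frame of mark_1 between -0.006 and 0.006 m and z of mandrel_d in the frame of mark_1 between -0.006 and 0.006 m); the robot touches nothing.
It also fails if it takes over 93 s, if anything falls off the work surface, if the arm or the gripper's body presses on something with over 40 N, if the wrist force passes 120 N, or if a joint passes its speed limit or range.

ROBOT

A 6-joint arm with a two-finger parallel gripper is mounted at the origin on a cart in front of the work surface, level with it; the furniture and walls round the work are solid. World frame = base frame: x ahead of the robot, y to its left, z up, the work surface at z = 0. Lengths are in mm, angles in rad, forces in N, time in s.
With the tool pointing down it reaches from about 275 to 975 mm from the base axis. Payload 8.4 kg.
Tool frame: the origin (TCP) lies at the very end of the fingers, on their centre line; the grasp point (between the pads) lies 19 mm behind it; z points along the fingers, y is the line along which they close (so a half turn about z gives the same grasp; the last joint's range is limited). The gripper opens to 92 mm and grips with 3 to 60 N. Pads are 20 mm wide; open, the fingers measure 128 mm over their backs; the gripper's body (75 mm by 189 mm) begins 69 mm behind the grasp point.
Start: joints at [1.21, 0.353, 1.633, -0, 1.155, -0.002], TCP at [219.468, 585.202, 214.583] pointing down, gripper open.
Joint ranges: [-2.63, 2.63], [-0.92, 2.1], [0.06, 2.66], [-1.3, 4.44], [0, 2.69], [-3.02, 3.02]. Speed limits (rad/s): [2.22, 2.22, 2.79, 3.14, 3.14, 3.14].

INTERFACE

Orientations are given as a unit quaternion [w, x, y, z].
In Python, from bench import ctrl gives the robot as it stands.
- The arm moves only by the shell command python3 -m handwheel 'ROWS' [FORCE]. ROWS is JSON, a list of rows, each an object of numbers: "hand": the closure, from -1 (fully open) to 1 (shut); "tx", "ty", "tz": the shift along the world's x, y, z normalised to -1 to 1, where 1 is 0.12 m; "yaw": the turn about the world's z normalised to -1 to 1, where 1 is 2 pi rad. A call has 1 to 5 rows; each row shifts and turns the commanded pose from where the row before left it; what a row does not reach is not made up. A row lasts 1/10 s, in which the tool goes at most 50 mm and 8.59 degrees, less where a joint would pass 70% of its speed; a pose out of reach is approached as far as the arm can. A call with a number of a shift or a turn outside -1 to 1 is refused whole. A call with a gripper value outside its range is refused whole. The fingers move at their own pace and stop on an object; FORCE is the grip in N (left out, the last holds). Time passes only in rows, so rows that do not move let the fingers close. It gives the time, the measured TCP pose, the force, the opening and the grip force at its end, in the units of the state.
- ctrl.observe(): the state, without advancing time (a new reading comes with each control period).
- ctrl.get_image(name): name is "scene" or "top"; returns the picture (400x640x3 uint8, blue, green, red); there is no depth.
- ctrl.camera_info(name): a dict with "K" (3x3 intrinsics, pixels), "rvec" (rotation vector, rad) and "tvec" (3), from world to camera coordinates, as OpenCV has them. Camera axes: x right, y down, z forward; pixel columns grow to the right and rows downward; lengths in mm; the calibration is good to about 2 mm. A picture is of the moment at which its call begins. camera_info takes no time and is no camera call.
- ctrl.sign_off(): hands the job in; it is judged then, once.
The state is a dict: "clock": time; "joint_positions": joint angles; "joint_vel": joint speeds; "tau": joint torques, N m; "tcp_pos": TCP position; "eef_rot": TCP orientation; "force": force on the tool from outside, world axes, zero at the start; "ft_torque": the same for the moment, N m; "grip_width": finger opening in mm; "grip_force": force on a finger pad.
Only numpy, scipy, OpenCV 4.12 (cv2) and the standard library are available. Lean on these libraries where they do the work, as an engineer would, in place of code of your own. Each camera call takes 0.05 s, during which the arm holds its last target. There are 200 camera calls.

## Working session

There is one attempt and no reset: what is moved stays moved. The work goes in short steps, Python scripts to look and compute and a shell command to move; the robot and the scene stay as the last step left them, time stands still between calls to the robot, and variables do not carry over. Pictures are saved under pics/ and viewed, at most 14 in all, crops included, and the job is handed in when it is done.

```bash
mkdir -p pics; python3 - <<'E'
from bench import ctrl
import cv2
for n in("scene","top"):
    cv2.imwrite(f"pics/{n}0.png",ctrl.get_image(n)); c=ctrl.camera_info(n); print(n,c)
print(ctrl.observe())
E
```

```text
scene {'K': array([[507.64407633,   0.        , 320.7868317 ],
       [  0.        , 507.64407633, 200.95247993],
       [  0.        ,   0.        ,   1.        ]]), 'rvec': array([ 2.34893864, -0.50015518,  0.21662403]), 'tvec': array([-455.44571678,  243.31512728,  957.60251482])}
top {'K': array([[374.77043173,   0.        , 315.4464721 ],
       [  0.        , 374.77043173, 204.50204502],
       [  0.        ,   0.        ,   1.        ]]), 'rvec': array([ 2.18543504, -2.19954155,  0.10079273]), 'tvec': array([ 53.80327709, 544.78600899, 908.16328334])}
{'clock': 0.1, 'joint_positions': array([ 1.20956450e+00,  3.53598784e-01,  1.63403649e+00, -4.09499618e-05,
        1.15519817e+00, -2.40320990e-03]), 'joint_vel': array([ 0.00040461, -0.00138812, -0.00258813, -0.00053739, -0.00069473,
        0.00032074]), 'tau': array([-1.56490045e-03, -5.94906878e+01, -3.34931087e+01,  6.98272325e-02,
        1.84404349e-02, -5.01186275e-05]), 'tcp_pos': array([219.34681781, 584.78070289, 213.93629853]), 'eef_rot': array([-9.37603182e-05,  1.78445132e-01,  9.83949668e-01, -6.13556744e-04]), 'force': array([-0.75472837,  0.63943011, -0.3587224 ]), 'ft_torque': array([-8.03919396e-05, -5.18436154e-02, -3.03506558e-02]), 'grip_force': 0.0, 'grip_width': 91.46600497748581}
```

View pics/top0.png

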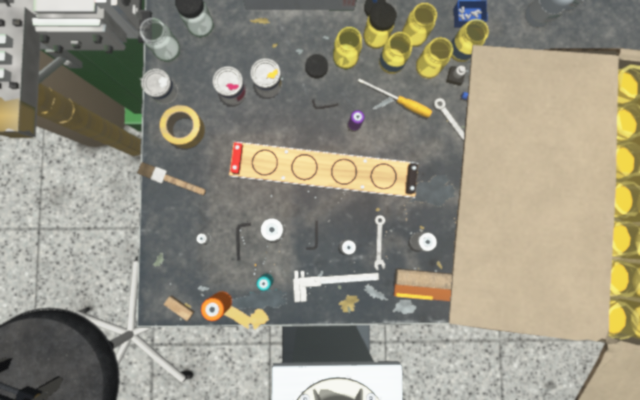

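View pics/scene0.png

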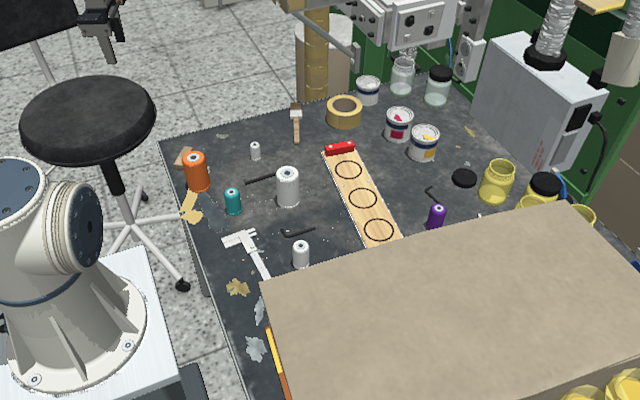

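The top view shows the bar with its red end at (236,159), rings at about (265,162), (305,167), (344,171) and (383,176), and white mandrels at (201,239), (271,230), (348,247) and (428,242). The scene view shows the tall cardboard box at the right. Next I enlarge the crop.

```bash
cat > h.py <<'E'
import numpy as np,cv2
from bench import ctrl
def cam(n):
    c=ctrl.camera_info(n); R,_=cv2.Rodrigues(np.array(c["rvec"])); return np.array(c["K"]),R,np.array(c["tvec"]).ravel()
def ray(n,uv):
    K,R,t=cam(n); return -R.T@t, R.T@np.linalg.solve(K,[*uv,1])
def at(n,uv,z):
    o,d=ray(n,uv); return o+d*(z-o[2])/d[2]
def proj(n,p):
    K,R,t=cam(n); q=K@(R@np.array(p,float)+t); return q[:2]/q[2]
def tri(a,b):
    o1,d1=ray("top",a);o2,d2=ray("scene",b)
    s=np.linalg.lstsq(np.c_[d1,-d2],o2-o1,rcond=None)[0]
    p,q=o1+s[0]*d1,o2+s[1]*d2; return (p+q)/2,np.linalg.norm(p-q)
def crop(n,x,y,w,h,k,f):
    im=ctrl.get_image(n) if isinstance(n,str) else n
    cv2.imwrite(f,cv2.resize(im[y:y+h,x:x+w],None,fx=k,fy=k,interpolation=cv2.INTER_CUBIC))
E
python3 - <<'E'
from h import *
t=cv2.imread("pics/top0.png")
crop(t,190,135,260,130,3,"pics/topc.png")
for a,b in(((452,322),(262,283)),((475,47),(571,205))): print(tri(a,b))
for z in (45,60,75,90): print(z,[at("top",p,z).round()[:2] for p in((201,239),(348,247),(428,242),(271,230))])
E
```

```text
(array([ 309.99038339, -197.77398773,  240.14210129]), np.float64(2.3591048464270012))
(array([ 839.95916551, -262.46265218,  241.9379282 ]), np.float64(7.889547703419654))
45 [array([463., 324.]), array([441., -26.]), array([ 451., -219.]), array([483., 157.])]
60 [array([463., 319.]), array([441., -25.]), array([ 452., -214.]), array([483., 156.])]
75 [array([463., 315.]), array([442., -23.]), array([ 452., -210.]), array([483., 154.])]
90 [array([463., 311.]), array([443., -22.]), array([ 453., -205.]), array([482., 153.])]
```

View pics/topc.png

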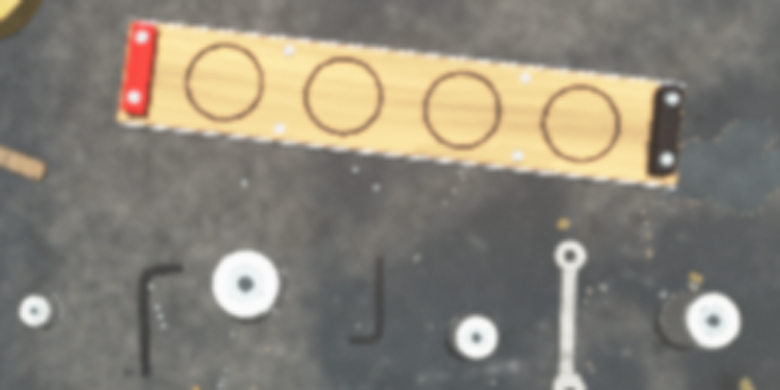

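The crop shows mandrel a at (35,310), d at (246,284), b at (476,337) and c at (713,321). That puts c right next to the edge of the cardboard sheet, which seems to overhang at z≈240. I check that before moving.

```bash
python3 - <<'E'
from h import *
t=cv2.imread("pics/top0.png");s=cv2.imread("pics/scene0.png")
a=cv2.resize(t[200:300,390:490],None,fx=4,fy=4,interpolation=2);b=cv2.resize(s[200:300,250:350],None,fx=4,fy=4,interpolation=2)
cv2.imwrite("pics/c1.png",np.hstack([a,b]))
for n in("top","scene"):
    print(n,"cam",ray(n,(0,0))[0].round())
c=at("top",(427.7,242),75);print(c,proj("scene",c),proj("scene",[c[0],c[1],0]),proj("top",[c[0],c[1],0]))
T=lambda u,v,z:at("top",(190+u/3,135+v/3),z).round(1)
print("a",T(35,310,45),"b",T(476,337,60),"c",T(713,321,75),"d",T(246,284,90))
P=np.array([T(*p,15) for p in((225,82),(343.5,96),(461.5,110.5),(581,123.5))]);print(P,np.diff(P,axis=0),np.linalg.norm(np.diff(P,axis=0),axis=1))
# diameters check
for nm,u,v,z,w in(("a",35,310,45,33),("b",476,337,60,44),("c",713,321,75,55),("d",246,284,90,67)): print(nm,np.linalg.norm(T(u+w/2,v,z)-T(u-w/2,v,z)))
for n,p in(("b",T(476,337,60)),("a",T(35,310,45)),("d",T(246,284,90))): print(n,proj("scene",p))
E
```

```text
top cam [477.  67. 945.]
scene cam [ 207. -616.  872.]
[ 452.19386945 -208.8387824    75.        ] [345.26094881 312.91862911] [343.2949826  333.57825775] [418.2869264  241.22564552]
a [464.1 322.   45. ] b [440.7 -26.4  60. ] c [ 452.2 -208.8   75. ] d [483.2 150.7  90. ]
[[ 652.   175.7   15. ]
 [ 639.8   77.    15. ]
 [ 627.2  -21.6   15. ]
 [ 615.8 -121.6   15. ]] [[ -12.2  -98.7    0. ]
 [ -12.6  -98.6    0. ]
 [ -11.4 -100.     0. ]] [ 99.45114378  99.40181085 100.64770241]
a 26.1007662722764
b 34.50057970527452
c 42.801869118065376
d 50.601581002968665
b [299.85887222 246.03464449]
a [254.27225089 144.91506884]
d [286.41763131 173.68155546]
```

View pics/c1.png

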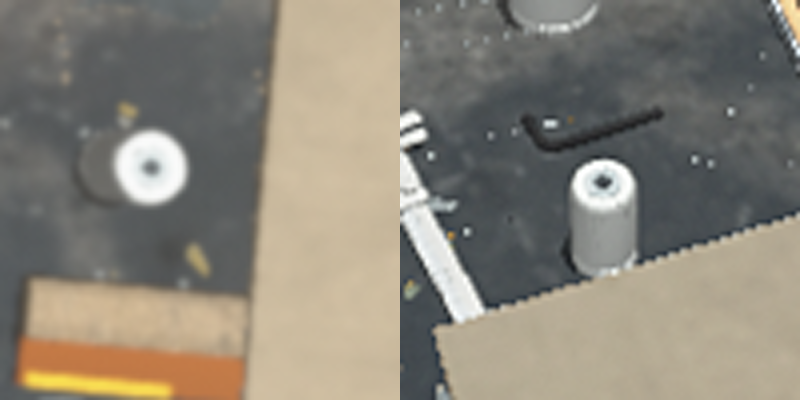

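c's base and top agree with z=75, and the dark patch is its shaded side. I check whether the cardboard is a flat overhanging sheet.

```bash
python3 - <<'E'
from h import *
C=[(475,46),(452,322),(605,342),(619,52)]
for z in(0,240,400):
    P=[at("top",p,z)[:2] for p in C];print(z,[p.round() for p in P],[np.linalg.norm(P[i]-P[i-1]).round() for i in range(4)])
print("edge near c", at("top",(458,242),240))
P=[at("top",p,240) for p in C]; print([proj("scene",p).round() for p in P])
for z in (0,150,240): print(z,[proj("scene",[x,y,z]).round() for x,y in((310,-198),(840,-262))])
t=cv2.imread("pics/top0.png")[30:360,440:640];g=cv2.createCLAHE(6,(4,4)).apply(cv2.cvtColor(t,6))
s=cv2.imread("pics/scene0.png")[190:400,250:640];g2=cv2.createCLAHE(4,(4,4)).apply(cv2.cvtColor(s,6))
g=cv2.resize(g,None,fx=1.6,fy=1.6);h=np.zeros((528,800),np.uint8);h[:,:320]=g[:528];q=cv2.resize(g2,(468,252));h[:252,326:794]=q;cv2.imwrite("pics/box.png",h)
E
```

```text
0 [array([ 962., -373.]), array([ 252., -288.]), array([ 198., -670.]), array([ 947., -756.])] [np.float64(384.0), np.float64(716.0), np.float64(386.0), np.float64(753.0)]
240 [array([ 839., -261.]), array([ 309., -197.]), array([ 269., -483.]), array([ 827., -547.])] [np.float64(286.0), np.float64(534.0), np.float64(288.0), np.float64(562.0)]
400 [array([ 757., -186.]), array([ 347., -137.]), array([ 316., -358.]), array([ 748., -408.])] [np.float64(221.0), np.float64(413.0), np.float64(223.0), np.float64(434.0)]
edge near c [ 456.43301879 -213.86775927  240.        ]
[array([567., 206.]), array([260., 283.]), array([314., 494.]), array([711., 352.])]
0 [array([271., 357.]), array([525., 285.])]
150 [array([265., 315.]), array([550., 239.])]
240 [array([261., 283.]), array([568., 206.])]
```

View pics/box.png

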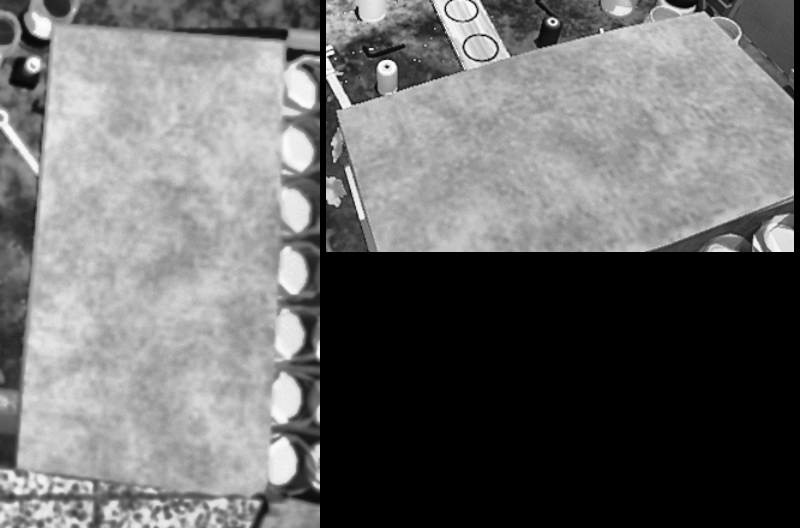

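The card is a raised sheet at z≈240, with its near edge passing almost over c at y≈-214. I place a, b and d first, then deal with c.

```bash
python3 -m handwheel '[{"hand":-1,"tx":0.204,"ty":-0.219,"yaw":-0.0212},{"hand":-1,"tx":0.204,"ty":-0.219,"yaw":-0.0212},{"hand":-1,"tx":0.204,"ty":-0.219,"yaw":-0.0212},{"hand":-1,"tx":0.204,"ty":-0.219,"yaw":-0.0212},{"hand":-1,"tx":0.204,"ty":-0.219,"yaw":-0.0212}]' 25
python3 -m handwheel '[{"hand":-1,"tx":0.204,"ty":-0.219,"yaw":-0.0212},{"hand":-1,"tx":0.204,"ty":-0.219,"yaw":-0.0212},{"hand":-1,"tx":0.204,"ty":-0.219,"yaw":-0.0212},{"hand":-1,"tx":0.204,"ty":-0.219,"yaw":-0.0212},{"hand":-1,"tx":0.204,"ty":-0.219,"yaw":-0.0212}]'
python3 -m handwheel '[{"hand":-1},{"hand":-1}]'
python3 - <<'E'
from h import *
s=ctrl.get_image("scene");t=ctrl.get_image("top")
a=cv2.resize(s[60:260,150:350],None,fx=2,fy=2,interpolation=2);b=cv2.resize(t[140:340,120:320],None,fx=2,fy=2,interpolation=2)
cv2.imwrite("pics/ap.png",np.hstack([a,b]))
q=ctrl.observe();w,x,y,z=q["eef_rot"];print(q["tcp_pos"],np.degrees(np.arctan2(1-2*(x*x+z*z),2*(x*y-w*z))),q["joint_positions"])
E
```

```text
[219.36147404 584.94186689 214.15176395] 69.44465445066135 [ 1.20963159e+00  3.53401861e-01  1.63382043e+00 -3.68663537e-05
  1.15517627e+00 -2.39139704e-03]validation failed for argument at $[0]...
validation failed for argument at $[0]...
validation failed for argument at $[0]...
```

View pics/ap.png

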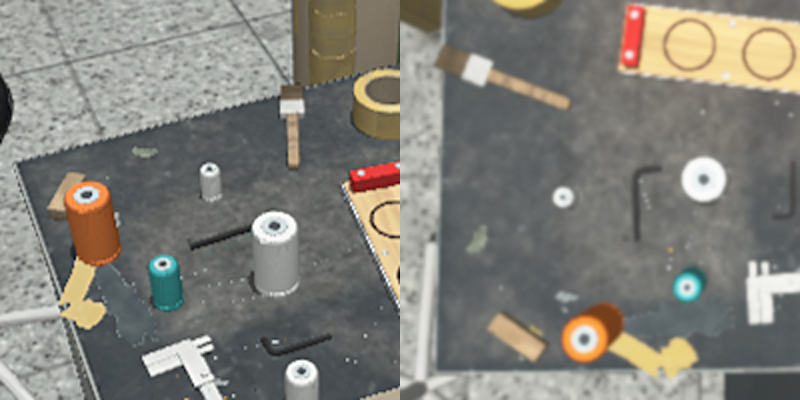

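The arm has not moved, because the rows probably need all the keys. The picture shows a, the orange one, turquoise and d unchanged.

```bash
python3 -m handwheel '[{"hand":-1,"tx":0.204,"ty":-0.219,"tz":0,"yaw":-0.0212},{"hand":-1,"tx":0.204,"ty":-0.219,"tz":0,"yaw":-0.0212},{"hand":-1,"tx":0.204,"ty":-0.219,"tz":0,"yaw":-0.0212},{"hand":-1,"tx":0.204,"ty":-0.219,"tz":0,"yaw":-0.0212},{"hand":-1,"tx":0.204,"ty":-0.219,"tz":0,"yaw":-0.0212}]' 25
python3 -m handwheel '[{"hand":-1,"tx":0.204,"ty":-0.219,"tz":0,"yaw":-0.0212},{"hand":-1,"tx":0.204,"ty":-0.219,"tz":0,"yaw":-0.0212},{"hand":-1,"tx":0.204,"ty":-0.219,"tz":0,"yaw":-0.0212},{"hand":-1,"tx":0.204,"ty":-0.219,"tz":0,"yaw":-0.0212},{"hand":-1,"tx":0.204,"ty":-0.219,"tz":0,"yaw":-0.0212}]'
python3 -m handwheel '[{"hand":-1,"tx":0,"ty":0,"tz":0,"yaw":0},{"hand":-1,"tx":0,"ty":0,"tz":0,"yaw":0}]'
cat > look.py <<'E'
from h import *
import sys
s=ctrl.get_image("scene");t=ctrl.get_image("top")
def c(im,x,y): return cv2.resize(im[y:y+200,x:x+200],None,fx=2,fy=2,interpolation=2)
v=list(map(int,sys.argv[2:6]))
cv2.imwrite(sys.argv[1],np.hstack([c(s,*v[:2]),c(t,*v[2:])]))
E
cat > st.py <<'E'
from h import *
q=ctrl.observe();w,x,y,z=q["eef_rot"];print(q["clock"],q["tcp_pos"].round(1),np.degrees(np.arctan2(1-2*(x*x+z*z),2*(x*y-w*z))).round(2),q["joint_positions"].round(3),q["force"].round(1),round(q["grip_width"],1),round(q["grip_force"],1))
E
python3 look.py pics/ap2.png 150 20 120 140; python3 st.py
```

```text
clock: 0.7
tcp_pos: [342.6, 452.6, 214.5]
eef_rot: [0.0, 0.493, 0.87, -0.0]
force: [0.6, -0.1, 0.9]
grip_width: 91.5
grip_force: 0.0
clock: 1.2
tcp_pos: [465.1, 321.2, 214.6]
eef_rot: [-0.0, 0.75, 0.661, -0.0]
force: [0.1, -0.0, -0.4]
grip_width: 91.7
grip_force: 0.0
clock: 1.4
tcp_pos: [464.4, 321.9, 214.4]
eef_rot: [-0.0, 0.748, 0.663, -0.0]
force: [0.5, 1.0, 0.4]
grip_width: 91.9
grip_force: 0.0
1.5 [463.7 322.9 214.4] -6.78 [0.605 0.261 1.763 0.    1.118 0.724] [-0.4 -0.1  0.3] 92.2 0.0
```

View pics/ap2.png

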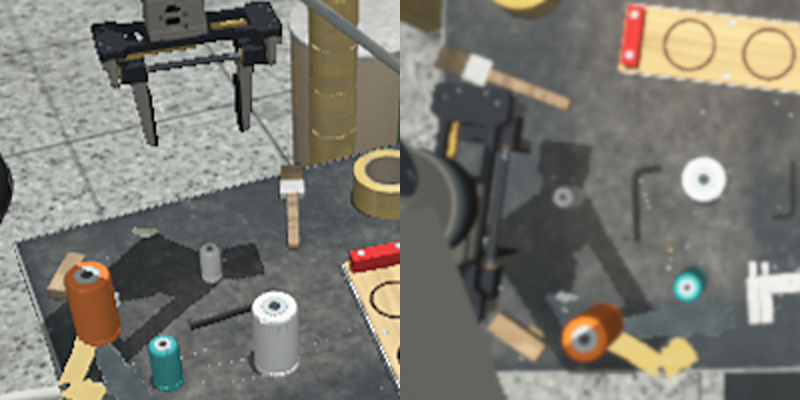

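Gripper is over a with its long side along x. I descend, grip and lift.

```bash
python3 -m handwheel '[{"hand":-1,"tx":0,"ty":0,"tz":-0.38,"yaw":0},{"hand":-1,"tx":0,"ty":0,"tz":-0.38,"yaw":0},{"hand":-1,"tx":0,"ty":0,"tz":-0.38,"yaw":0},{"hand":-1,"tx":0,"ty":0,"tz":-0.38,"yaw":0},{"hand":-1,"tx":0,"ty":0,"tz":-0.19,"yaw":0}]'
python3 -m handwheel '[{"hand":1,"tx":0,"ty":0,"tz":0,"yaw":0},{"hand":1,"tx":0,"ty":0,"tz":0,"yaw":0},{"hand":1,"tx":0,"ty":0,"tz":0,"yaw":0},{"hand":1,"tx":0,"ty":0,"tz":0,"yaw":0},{"hand":1,"tx":0,"ty":0,"tz":0,"yaw":0}]' 25
python3 -m handwheel '[{"hand":1,"tx":0,"ty":0,"tz":0,"yaw":0},{"hand":1,"tx":0,"ty":0,"tz":0,"yaw":0},{"hand":1,"tx":0,"ty":0,"tz":0,"yaw":0}]'
```

```text
clock: 2.0
tcp_pos: [461.4, 322.2, 5.9]
eef_rot: [-0.0, 0.747, 0.665, -0.002]
force: [-0.5, -0.5, 0.2]
grip_width: 91.9
grip_force: 0.0
clock: 2.5
tcp_pos: [465.0, 323.0, 10.8]
eef_rot: [0.0, 0.748, 0.663, 0.001]
force: [0.1, 0.1, -0.5]
grip_width: 54.2
grip_force: 0.0
clock: 2.8
tcp_pos: [464.3, 322.4, 9.6]
eef_rot: [-0.0, 0.748, 0.663, 0.0]
force: [0.5, 0.1, 0.1]
grip_width: 29.9
grip_force: 0.0
```

```bash
python3 -m handwheel '[{"hand":1,"tx":0,"ty":0,"tz":0,"yaw":0},{"hand":1,"tx":0,"ty":0,"tz":0,"yaw":0},{"hand":1,"tx":0,"ty":0,"tz":0.2,"yaw":0},{"hand":1,"tx":0,"ty":0,"tz":0.4,"yaw":0},{"hand":1,"tx":0.261,"ty":-0.203,"tz":0,"yaw":0}]'
python3 -m handwheel '[{"hand":1,"tx":0.261,"ty":-0.203,"tz":0,"yaw":0},{"hand":1,"tx":0.261,"ty":-0.203,"tz":0,"yaw":0},{"hand":1,"tx":0.261,"ty":-0.203,"tz":0,"yaw":0},{"hand":1,"tx":0.261,"ty":-0.203,"tz":0,"yaw":0},{"hand":1,"tx":0.261,"ty":-0.203,"tz":0,"yaw":0}]'
python3 -m handwheel '[{"hand":1,"tx":0,"ty":0,"tz":0,"yaw":0},{"hand":1,"tx":0,"ty":0,"tz":0,"yaw":0},{"hand":1,"tx":0,"ty":0,"tz":-0.25,"yaw":0}]'
python3 look.py pics/p1.png 280 80 180 100;python3 st.py
```

```text
clock: 3.3
tcp_pos: [496.4, 301.3, 86.3]
eef_rot: [0.0, 0.747, 0.665, 0.003]
force: [1.2, 0.2, -0.4]
grip_width: 25.4
grip_force: 25.0
clock: 3.8
tcp_pos: [653.2, 175.0, 81.1]
eef_rot: [-0.0, 0.748, 0.663, -0.0]
force: [0.1, -0.2, -0.6]
grip_width: 25.3
grip_force: 25.0
clock: 4.1
tcp_pos: [654.2, 177.5, 54.4]
eef_rot: [0.001, 0.748, 0.663, 0.003]
force: [1.3, 0.9, -0.7]
grip_width: 25.5
grip_force: 25.0
4.2 [648.5 176.4  48.1] -6.83 [0.263 0.606 1.636 0.    0.906 0.382] [-0.2 -0.5 -1.3] 25.5 25.0
```

View pics/p1.png

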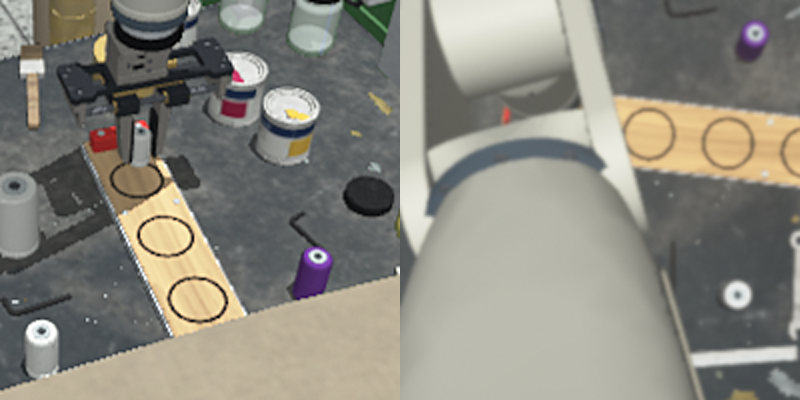

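a is held upright above ring 1. I lower, release and go on to b.

```bash
python3 -m handwheel '[{"hand":1,"tx":0,"ty":0,"tz":-0.1,"yaw":0},{"hand":1,"tx":0,"ty":0,"tz":-0.115,"yaw":0},{"hand":1,"tx":0,"ty":0,"tz":0,"yaw":0},{"hand":-1,"tx":0,"ty":0,"tz":0,"yaw":0},{"hand":-1,"tx":0,"ty":0,"tz":0,"yaw":0}]'
python3 -m handwheel '[{"hand":-1,"tx":0,"ty":0,"tz":0,"yaw":0},{"hand":-1,"tx":0,"ty":0,"tz":0,"yaw":0},{"hand":-1,"tx":0,"ty":0,"tz":0.3,"yaw":0},{"hand":-1,"tx":0,"ty":0,"tz":0.4,"yaw":0},{"hand":-1,"tx":0,"ty":0,"tz":0.3,"yaw":0}]'
python3 -m handwheel '[{"hand":-1,"tx":-0.2515,"ty":-0.2405,"tz":0,"yaw":0},{"hand":-1,"tx":-0.2515,"ty":-0.2405,"tz":0,"yaw":0},{"hand":-1,"tx":-0.2515,"ty":-0.2405,"tz":0,"yaw":0},{"hand":-1,"tx":-0.2515,"ty":-0.2405,"tz":0,"yaw":0},{"hand":-1,"tx":-0.2515,"ty":-0.2405,"tz":0,"yaw":0}]'
python3 -m handwheel '[{"hand":-1,"tx":-0.2515,"ty":-0.2405,"tz":0,"yaw":0},{"hand":-1,"tx":-0.2515,"ty":-0.2405,"tz":0,"yaw":0},{"hand":-1,"tx":0,"ty":0,"tz":0,"yaw":0},{"hand":-1,"tx":0,"ty":0,"tz":0,"yaw":0}]'
```

```text
clock: 4.7
tcp_pos: [652.3, 176.3, 26.0]
eef_rot: [0.0, 0.748, 0.663, 0.0]
force: [0.4, 0.2, -0.0]
grip_width: 39.6
grip_force: 0.0
clock: 5.2
tcp_pos: [652.7, 176.3, 148.1]
eef_rot: [0.0, 0.748, 0.663, 0.001]
force: [0.7, -0.9, -0.0]
grip_width: 79.1
grip_force: 0.0
clock: 5.7
tcp_pos: [500.0, 31.0, 145.9]
eef_rot: [0.0, 0.748, 0.664, 0.0]
force: [0.3, -0.6, 0.2]
grip_width: 92.2
grip_force: 0.0
clock: 6.1
tcp_pos: [441.1, -26.2, 146.1]
eef_rot: [0.0, 0.749, 0.663, 0.001]
force: [0.4, -0.1, -0.3]
grip_width: 92.2
grip_force: 0.0
```

```bash
python3 -m handwheel '[{"hand":-1,"tx":0,"ty":0,"tz":-0.38,"yaw":0},{"hand":-1,"tx":0,"ty":0,"tz":-0.38,"yaw":0},{"hand":-1,"tx":0,"ty":0,"tz":-0.33,"yaw":0},{"hand":1,"tx":0,"ty":0,"tz":0,"yaw":0},{"hand":1,"tx":0,"ty":0,"tz":0,"yaw":0}]'
python3 -m handwheel '[{"hand":1,"tx":0,"ty":0,"tz":0,"yaw":0},{"hand":1,"tx":0,"ty":0,"tz":0,"yaw":0},{"hand":1,"tx":0,"ty":0,"tz":0,"yaw":0},{"hand":1,"tx":0,"ty":0,"tz":0,"yaw":0},{"hand":1,"tx":0,"ty":0,"tz":0,"yaw":0}]'
python3 -m handwheel '[{"hand":1,"tx":0,"ty":0,"tz":0,"yaw":0},{"hand":1,"tx":0,"ty":0,"tz":0,"yaw":0},{"hand":1,"tx":0,"ty":0,"tz":0.2,"yaw":0},{"hand":1,"tx":0,"ty":0,"tz":0.4,"yaw":0}]'
```

```text
clock: 6.6
tcp_pos: [441.4, -25.2, 14.9]
eef_rot: [-0.001, 0.748, 0.664, -0.0]
force: [-0.1, -0.2, 0.9]
grip_width: 78.1
grip_force: 0.0
clock: 7.1
tcp_pos: [441.3, -25.8, 15.4]
eef_rot: [0.0, 0.748, 0.663, 0.0]
force: [-0.5, 0.3, 1.1]
grip_width: 37.6
grip_force: 0.0
clock: 7.5
tcp_pos: [438.3, -25.7, 85.2]
eef_rot: [-0.002, 0.748, 0.663, -0.002]
force: [-0.0, -0.3, -0.1]
grip_width: 34.7
grip_force: 25.0
```

```bash
python3 -m handwheel '[{"hand":1,"tx":0.276,"ty":0.1435,"tz":0,"yaw":0},{"hand":1,"tx":0.276,"ty":0.1435,"tz":0,"yaw":0},{"hand":1,"tx":0.276,"ty":0.1435,"tz":0,"yaw":0},{"hand":1,"tx":0.276,"ty":0.1435,"tz":0,"yaw":0},{"hand":1,"tx":0.276,"ty":0.1435,"tz":0,"yaw":0}]'
python3 -m handwheel '[{"hand":1,"tx":0.276,"ty":0.1435,"tz":0,"yaw":0},{"hand":1,"tx":0,"ty":0,"tz":0,"yaw":0},{"hand":1,"tx":0,"ty":0,"tz":-0.25,"yaw":0},{"hand":1,"tx":0,"ty":0,"tz":-0.1,"yaw":0},{"hand":1,"tx":0,"ty":0,"tz":-0.115,"yaw":0}]'
python3 -m handwheel '[{"hand":1,"tx":0,"ty":0,"tz":0,"yaw":0},{"hand":1,"tx":0,"ty":0,"tz":0,"yaw":0},{"hand":-1,"tx":0,"ty":0,"tz":0,"yaw":0},{"hand":-1,"tx":0,"ty":0,"tz":0,"yaw":0},{"hand":-1,"tx":0,"ty":0,"tz":0,"yaw":0}]'
python3 -m handwheel '[{"hand":-1,"tx":0,"ty":0,"tz":0,"yaw":0},{"hand":-1,"tx":0,"ty":0,"tz":0.2,"yaw":0},{"hand":-1,"tx":0,"ty":0,"tz":0.4,"yaw":0},{"hand":-1,"tx":0,"ty":0,"tz":0.35,"yaw":0},{"hand":-1,"tx":0,"ty":0,"tz":0,"yaw":0}]'
python3 -m handwheel '[{"hand":-1,"tx":-0.326,"ty":0.1535,"tz":0,"yaw":0},{"hand":-1,"tx":-0.326,"ty":0.1535,"tz":0,"yaw":0},{"hand":-1,"tx":-0.326,"ty":0.1535,"tz":0,"yaw":0},{"hand":-1,"tx":-0.326,"ty":0.1535,"tz":0,"yaw":0},{"hand":-1,"tx":0,"ty":0,"tz":0,"yaw":0}]'
python3 -m handwheel '[{"hand":-1,"tx":0,"ty":0,"tz":0,"yaw":0},{"hand":-1,"tx":0,"ty":0,"tz":0,"yaw":0}]'
```

```text
clock: 8.0
tcp_pos: [607.5, 61.1, 86.6]
eef_rot: [-0.0, 0.748, 0.663, -0.0]
force: [-0.1, -0.8, -0.7]
grip_width: 34.8
grip_force: 25.0
clock: 8.5
tcp_pos: [638.4, 77.1, 29.9]
eef_rot: [-0.001, 0.748, 0.663, -0.001]
force: [-2.7, 0.2, 22.0]
grip_width: 34.2
grip_force: 25.0
clock: 9.0
tcp_pos: [639.9, 77.5, 31.4]
eef_rot: [0.0, 0.748, 0.663, 0.0]
force: [-0.3, 0.3, 0.4]
grip_width: 56.7
grip_force: 0.0
clock: 9.5
tcp_pos: [643.5, 78.0, 151.5]
eef_rot: [0.003, 0.748, 0.663, 0.004]
force: [1.3, 0.3, -0.6]
grip_width: 91.3
grip_force: 0.0
clock: 10.0
tcp_pos: [478.0, 152.1, 144.2]
eef_rot: [-0.001, 0.748, 0.664, -0.002]
force: [0.1, -0.1, 0.6]
grip_width: 91.8
grip_force: 0.0
clock: 10.2
tcp_pos: [484.2, 151.2, 145.1]
eef_rot: [0.0, 0.748, 0.663, 0.0]
force: [0.4, -0.5, -0.1]
grip_width: 91.5
grip_force: 0.0
```

```bash
python3 -m handwheel '[{"hand":-1,"tx":0,"ty":0,"tz":-0.38,"yaw":0},{"hand":-1,"tx":0,"ty":0,"tz":-0.38,"yaw":0},{"hand":-1,"tx":0,"ty":0,"tz":-0.157,"yaw":0},{"hand":1,"tx":0,"ty":0,"tz":0,"yaw":0},{"hand":1,"tx":0,"ty":0,"tz":0,"yaw":0}]' 30
python3 -m handwheel '[{"hand":1,"tx":0,"ty":0,"tz":0,"yaw":0},{"hand":1,"tx":0,"ty":0,"tz":0,"yaw":0},{"hand":1,"tx":0,"ty":0,"tz":0,"yaw":0},{"hand":1,"tx":0,"ty":0,"tz":0,"yaw":0},{"hand":1,"tx":0,"ty":0,"tz":0.2,"yaw":0}]'
python3 -m handwheel '[{"hand":1,"tx":0,"ty":0,"tz":0.4,"yaw":0},{"hand":1,"tx":0.157,"ty":-0.3245,"tz":0,"yaw":0},{"hand":1,"tx":0.157,"ty":-0.3245,"tz":0,"yaw":0},{"hand":1,"tx":0.157,"ty":-0.3245,"tz":0,"yaw":0},{"hand":1,"tx":0.157,"ty":-0.3245,"tz":0,"yaw":0}]'
python3 -m handwheel '[{"hand":1,"tx":0.157,"ty":-0.3245,"tz":0,"yaw":0},{"hand":1,"tx":0.157,"ty":-0.3245,"tz":0,"yaw":0},{"hand":1,"tx":0.157,"ty":-0.3245,"tz":0,"yaw":0},{"hand":1,"tx":0,"ty":0,"tz":0,"yaw":0},{"hand":1,"tx":0,"ty":0,"tz":0,"yaw":0}]'
```

```text
clock: 10.7
tcp_pos: [484.1, 150.9, 35.0]
eef_rot: [-0.0, 0.749, 0.663, -0.0]
force: [0.4, -0.1, 0.4]
grip_width: 77.8
grip_force: 0.0
clock: 11.2
tcp_pos: [481.3, 150.7, 57.6]
eef_rot: [-0.001, 0.748, 0.663, -0.002]
force: [0.0, 0.1, -2.5]
grip_width: 52.6
grip_force: 30.0
clock: 11.7
tcp_pos: [558.8, -6.0, 107.3]
eef_rot: [0.0, 0.748, 0.664, 0.0]
force: [0.0, 0.2, -2.6]
grip_width: 52.6
grip_force: 30.0
clock: 12.2
tcp_pos: [614.6, -122.1, 106.5]
eef_rot: [-0.0, 0.749, 0.663, -0.0]
force: [-0.7, 0.2, -3.0]
grip_width: 52.7
grip_force: 30.0
```

```bash
python3 -m handwheel '[{"hand":1,"tx":0,"ty":0,"tz":-0.25,"yaw":0},{"hand":1,"tx":0,"ty":0,"tz":-0.1,"yaw":0},{"hand":1,"tx":0,"ty":0,"tz":-0.1,"yaw":0},{"hand":1,"tx":0,"ty":0,"tz":-0.015,"yaw":0},{"hand":1,"tx":0,"ty":0,"tz":0,"yaw":0}]'
python3 -m handwheel '[{"hand":-1,"tx":0,"ty":0,"tz":0,"yaw":0},{"hand":-1,"tx":0,"ty":0,"tz":0,"yaw":0},{"hand":-1,"tx":0,"ty":0,"tz":0,"yaw":0},{"hand":-1,"tx":0,"ty":0,"tz":0,"yaw":0},{"hand":-1,"tx":0,"ty":0,"tz":0,"yaw":0}]'
python3 -m handwheel '[{"hand":-1,"tx":0,"ty":0,"tz":0.25,"yaw":0},{"hand":-1,"tx":0,"ty":0,"tz":0.4,"yaw":0},{"hand":-1,"tx":0,"ty":0,"tz":0.3,"yaw":0},{"hand":-1,"tx":0,"ty":0,"tz":0,"yaw":0},{"hand":-1,"tx":-0.17,"ty":-0.02,"tz":0,"yaw":0}]'
python3 -m handwheel '[{"hand":-1,"tx":-0.3,"ty":-0.035,"tz":0,"yaw":0},{"hand":-1,"tx":-0.3,"ty":-0.035,"tz":0,"yaw":0},{"hand":-1,"tx":-0.3,"ty":-0.035,"tz":0,"yaw":0},{"hand":-1,"tx":-0.29,"ty":-0.03,"tz":0,"yaw":0},{"hand":-1,"tx":0,"ty":0,"tz":0,"yaw":0}]'
python3 look.py pics/c2.png 250 140 300 120;python3 st.py
```

```text
clock: 12.7
tcp_pos: [614.8, -120.6, 51.1]
eef_rot: [-0.0, 0.748, 0.664, -0.0]
force: [0.3, -0.3, -2.0]
grip_width: 52.6
grip_force: 30.0
clock: 13.2
tcp_pos: [615.1, -121.4, 51.3]
eef_rot: [0.0, 0.748, 0.663, 0.0]
force: [-1.1, -0.1, 0.1]
grip_width: 90.2
grip_force: 0.0
clock: 13.7
tcp_pos: [596.9, -123.9, 166.5]
eef_rot: [0.002, 0.748, 0.664, 0.001]
force: [0.3, -1.2, -0.2]
grip_width: 91.9
grip_force: 0.0
clock: 14.2
tcp_pos: [447.1, -139.6, 164.1]
eef_rot: [-0.002, 0.749, 0.663, -0.001]
force: [0.3, 0.5, 0.4]
grip_width: 91.8
grip_force: 0.0
14.3 [ 451.7 -140.1  165.1] -6.93 [-0.304  0.175  1.999  0.     0.966 -0.183] [-0.1  0.   0. ] 92.1 0.0
```

View pics/c2.png

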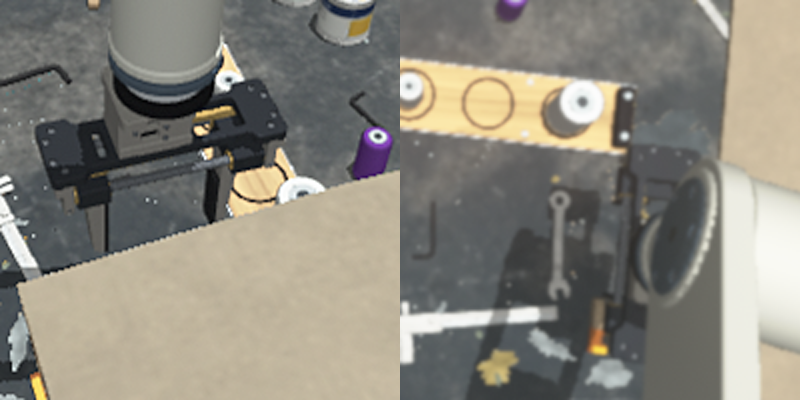

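The picture shows d at ring 4 and the wrist cylinder directly above the hand, so c cannot be reached straight down without touching the sheet. I touch the sheet's edge gently with the fingers to find where it is and whether it gives.

```bash
python3 -m handwheel '[{"hand":-1,"tx":0,"ty":0,"tz":0.25,"yaw":0},{"hand":-1,"tx":0,"ty":0,"tz":0.25,"yaw":0},{"hand":-1,"tx":0,"ty":-0.15,"tz":0.02,"yaw":0},{"hand":-1,"tx":0,"ty":-0.15,"tz":0,"yaw":0},{"hand":-1,"tx":0,"ty":0,"tz":0,"yaw":0}]'
python3 -m handwheel '[{"hand":-1,"tx":0,"ty":-0.07,"tz":0,"yaw":0},{"hand":-1,"tx":0,"ty":-0.025,"tz":0,"yaw":0},{"hand":-1,"tx":0,"ty":-0.025,"tz":0,"yaw":0},{"hand":-1,"tx":0,"ty":0,"tz":0,"yaw":0}]'
for i in 1; do python3 -m handwheel '[{"hand":-1,"tx":0,"ty":-0.025,"tz":0,"yaw":0},{"hand":-1,"tx":0,"ty":-0.025,"tz":0,"yaw":0},{"hand":-1,"tx":0,"ty":0,"tz":0,"yaw":0}]'; done
```

```text
clock: 14.8
tcp_pos: [453.4, -177.4, 227.8]
eef_rot: [0.001, 0.748, 0.663, 0.0]
force: [0.0, -0.2, 0.1]
grip_width: 91.9
grip_force: 0.0
clock: 15.2
tcp_pos: [451.9, -190.4, 227.4]
eef_rot: [-0.0, 0.748, 0.663, -0.0]
force: [0.2, -0.1, 1.1]
grip_width: 91.9
grip_force: 0.0
clock: 15.5
tcp_pos: [451.9, -196.6, 227.6]
eef_rot: [0.0, 0.748, 0.663, 0.0]
force: [-0.2, 0.7, -0.1]
grip_width: 91.8
grip_force: 0.0
```

```bash
python3 -m handwheel '[{"hand":-1,"tx":0,"ty":-0.025,"tz":0,"yaw":0},{"hand":-1,"tx":0,"ty":-0.025,"tz":0,"yaw":0},{"hand":-1,"tx":0,"ty":0,"tz":0,"yaw":0}]'
python3 -m handwheel '[{"hand":-1,"tx":0,"ty":-0.025,"tz":0,"yaw":0},{"hand":-1,"tx":0,"ty":0,"tz":0,"yaw":0}]'
python3 -m handwheel '[{"hand":-1,"tx":0,"ty":-0.025,"tz":0,"yaw":0},{"hand":-1,"tx":0,"ty":0,"tz":0,"yaw":0}]'
python3 look.py pics/c3.png 250 140 300 120
```

```text
clock: 15.8
tcp_pos: [451.9, -202.7, 227.6]
eef_rot: [0.0, 0.748, 0.663, -0.0]
force: [0.4, -0.3, -0.5]
grip_width: 91.8
grip_force: 0.0
clock: 16.0
tcp_pos: [451.9, -205.7, 227.6]
eef_rot: [0.0, 0.748, 0.663, -0.0]
force: [-0.3, -0.2, -0.3]
grip_width: 92.1
grip_force: 0.0
clock: 16.2
tcp_pos: [451.9, -208.6, 227.5]
eef_rot: [0.0, 0.748, 0.663, -0.0]
force: [0.8, -0.1, -0.2]
grip_width: 91.9
grip_force: 0.0
```

View pics/c3.png

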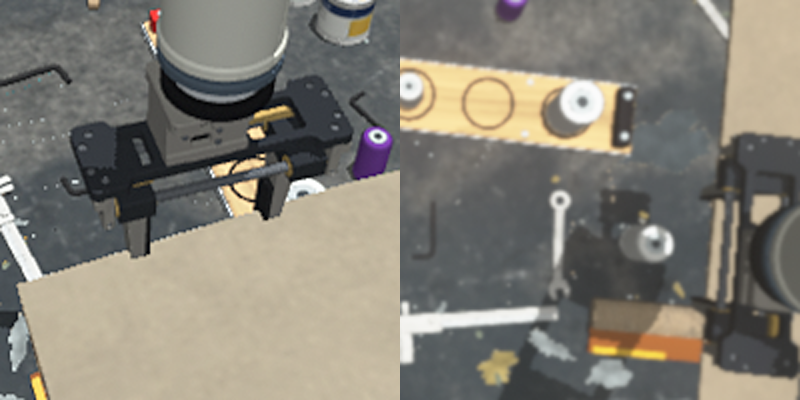

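No contact yet with the finger edge at about y=-218, so I go on in small steps.

```bash
python3 -m handwheel '[{"hand":-1,"tx":0,"ty":-0.025,"tz":0,"yaw":0},{"hand":-1,"tx":0,"ty":0,"tz":0,"yaw":0}]'
python3 -m handwheel '[{"hand":-1,"tx":0,"ty":-0.025,"tz":0,"yaw":0},{"hand":-1,"tx":0,"ty":0,"tz":0,"yaw":0}]'
python3 -m handwheel '[{"hand":-1,"tx":0,"ty":-0.025,"tz":0,"yaw":0},{"hand":-1,"tx":0,"ty":0,"tz":0,"yaw":0}]'
python3 -m handwheel '[{"hand":-1,"tx":0,"ty":-0.025,"tz":0,"yaw":0},{"hand":-1,"tx":0,"ty":0,"tz":0,"yaw":0}]'
```

```text
clock: 16.5
tcp_pos: [451.9, -211.6, 227.6]
eef_rot: [0.0, 0.748, 0.663, -0.0]
force: [-0.1, 0.2, -0.3]
grip_width: 91.9
grip_force: 0.0
clock: 16.7
tcp_pos: [451.9, -214.7, 227.6]
eef_rot: [0.0, 0.748, 0.663, -0.0]
force: [0.3, -0.1, 0.1]
grip_width: 91.7
grip_force: 0.0
clock: 16.9
tcp_pos: [451.9, -217.7, 227.5]
eef_rot: [0.0, 0.748, 0.663, -0.0]
force: [0.2, 0.6, -0.7]
grip_width: 91.8
grip_force: 0.0
clock: 17.1
tcp_pos: [451.9, -220.7, 227.6]
eef_rot: [0.0, 0.748, 0.663, -0.0]
force: [-1.1, -0.2, -0.3]
grip_width: 91.7
grip_force: 0.0
```

```bash
python3 look.py pics/c4.png 250 140 380 140; python3 - <<'E'
from h import *
p=ctrl.observe()["tcp_pos"]
for s in(-55,55):
  for z in (0,40,80):
    q=p+[s*.993,-s*.12,z]; print(s,z,(proj("scene",q)-[250,140])*2,(proj("top",q)-[380,140])*2+[400,0])
E
```

```text
-55 0 [138.71223723 272.66580834] [552.92672213 266.07548818]
-55 40 [139.38145907 241.41756104] [570.39797246 270.90318177]
-55 80 [140.10530006 207.61895965] [590.06504641 276.33763008]
55 0 [272.21049526 238.80352892] [562.57779141 151.45614923]
55 40 [277.93247449 207.22880517] [580.40082397 149.53055573]
55 80 [284.10653824 173.15941245] [600.43503647 147.36606721]
```

View pics/c4.png

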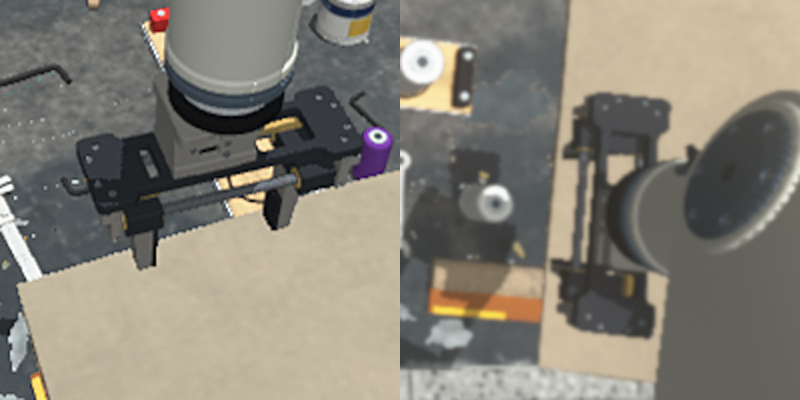

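The fingers are past the card's edge, with the tips at or just above its surface. I press down gently to see whether the card is solid.

```bash
python3 -m handwheel '[{"hand":-1,"tx":0,"ty":0,"tz":-0.02,"yaw":0},{"hand":-1,"tx":0,"ty":0,"tz":0,"yaw":0}]'
python3 -m handwheel '[{"hand":-1,"tx":0,"ty":0,"tz":-0.02,"yaw":0},{"hand":-1,"tx":0,"ty":0,"tz":0,"yaw":0}]'
python3 -m handwheel '[{"hand":-1,"tx":0,"ty":0,"tz":-0.02,"yaw":0},{"hand":-1,"tx":0,"ty":0,"tz":0,"yaw":0}]'
python3 -m handwheel '[{"hand":-1,"tx":0,"ty":0,"tz":-0.02,"yaw":0},{"hand":-1,"tx":0,"ty":0,"tz":0,"yaw":0}]'
```

```text
clock: 17.4
tcp_pos: [451.7, -220.2, 224.8]
eef_rot: [-0.0, 0.748, 0.663, -0.0]
force: [0.6, -0.1, 0.5]
grip_width: 92.0
grip_force: 0.0
clock: 17.6
tcp_pos: [451.7, -220.2, 222.4]
eef_rot: [-0.0, 0.748, 0.663, -0.0]
force: [-0.2, 0.5, 0.7]
grip_width: 92.0
grip_force: 0.0
clock: 17.8
tcp_pos: [451.7, -220.3, 220.0]
eef_rot: [-0.0, 0.748, 0.663, -0.0]
force: [0.0, -0.1, 0.5]
grip_width: 92.2
grip_force: 0.0
clock: 18.0
tcp_pos: [451.7, -220.3, 217.6]
eef_rot: [-0.0, 0.748, 0.663, -0.0]
force: [0.2, -1.1, -0.2]
grip_width: 91.8
grip_force: 0.0
```

```bash
python3 -m handwheel '[{"hand":-1,"tx":0,"ty":0,"tz":-0.02,"yaw":0},{"hand":-1,"tx":0,"ty":0,"tz":0,"yaw":0}]'
python3 -m handwheel '[{"hand":-1,"tx":0,"ty":0,"tz":-0.02,"yaw":0},{"hand":-1,"tx":0,"ty":0,"tz":0,"yaw":0}]'
python3 -m handwheel '[{"hand":-1,"tx":0,"ty":0,"tz":-0.02,"yaw":0},{"hand":-1,"tx":0,"ty":0,"tz":0,"yaw":0}]'
python3 -m handwheel '[{"hand":-1,"tx":0,"ty":0,"tz":-0.02,"yaw":0},{"hand":-1,"tx":0,"ty":0,"tz":0,"yaw":0}]'
python3 look.py pics/c5.png 250 140 380 140
```

```text
clock: 18.2
tcp_pos: [451.7, -220.3, 215.2]
eef_rot: [-0.0, 0.748, 0.663, -0.0]
force: [0.1, -0.7, -0.0]
grip_width: 91.9
grip_force: 0.0
clock: 18.4
tcp_pos: [451.7, -220.3, 212.8]
eef_rot: [-0.0, 0.748, 0.663, -0.0]
force: [0.5, 0.8, -0.4]
grip_width: 92.0
grip_force: 0.0
clock: 18.6
tcp_pos: [451.7, -220.3, 210.5]
eef_rot: [-0.0, 0.748, 0.663, -0.0]
force: [-0.2, 0.8, -0.6]
grip_width: 91.8
grip_force: 0.0
clock: 18.8
tcp_pos: [451.7, -220.3, 208.1]
eef_rot: [-0.0, 0.748, 0.663, -0.0]
force: [0.2, 0.4, -0.1]
grip_width: 92.1
grip_force: 0.0
```

View pics/c5.png

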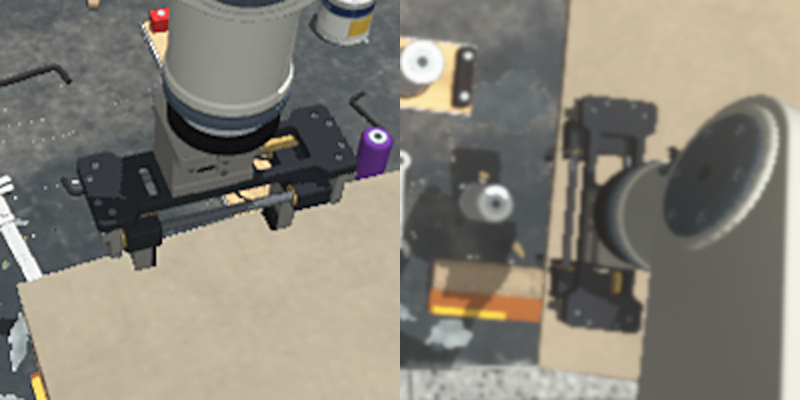

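The fingers go through the card with no force and no shadow, so the card only blocks the view. I move over c and descend, checking the force as the hand's body reaches the card's height.

```bash
python3 -m handwheel '[{"hand":-1,"tx":0.003,"ty":0.095,"tz":0,"yaw":0},{"hand":-1,"tx":0,"ty":0,"tz":-0.17,"yaw":0},{"hand":-1,"tx":0,"ty":0,"tz":-0.17,"yaw":0},{"hand":-1,"tx":0,"ty":0,"tz":-0.03,"yaw":0},{"hand":-1,"tx":0,"ty":0,"tz":0,"yaw":0}]'
python3 -m handwheel '[{"hand":-1,"tx":0,"ty":0,"tz":-0.02,"yaw":0},{"hand":-1,"tx":0,"ty":0,"tz":-0.02,"yaw":0},{"hand":-1,"tx":0,"ty":0,"tz":0,"yaw":0}]'
python3 -m handwheel '[{"hand":-1,"tx":0,"ty":0,"tz":-0.02,"yaw":0},{"hand":-1,"tx":0,"ty":0,"tz":-0.02,"yaw":0},{"hand":-1,"tx":0,"ty":0,"tz":0,"yaw":0}]'
python3 -m handwheel '[{"hand":-1,"tx":0,"ty":0,"tz":-0.02,"yaw":0},{"hand":-1,"tx":0,"ty":0,"tz":-0.02,"yaw":0},{"hand":-1,"tx":0,"ty":0,"tz":0,"yaw":0}]'; python3 st.py
```

```text
clock: 19.4
tcp_pos: [451.9, -208.4, 163.7]
eef_rot: [-0.001, 0.748, 0.664, -0.0]
force: [0.6, -0.1, 0.4]
grip_width: 91.8
grip_force: 0.0
clock: 19.7
tcp_pos: [452.4, -209.0, 159.4]
eef_rot: [0.0, 0.748, 0.663, 0.0]
force: [-0.2, -0.1, 0.2]
grip_width: 91.9
grip_force: 0.0
clock: 20.0
tcp_pos: [452.0, -208.9, 154.0]
eef_rot: [-0.0, 0.748, 0.663, -0.0]
force: [0.1, 0.3, 0.2]
grip_width: 91.6
grip_force: 0.0
clock: 20.3
tcp_pos: [452.0, -208.8, 149.2]
eef_rot: [-0.0, 0.748, 0.663, -0.0]
force: [-0.4, -0.3, 0.4]
grip_width: 91.8
grip_force: 0.0
20.3 [ 452.  -208.8  149.2] -6.88 [-0.436  0.236  1.963  0.     0.943 -0.316] [-0.4 -0.3  0.4] 91.8 0.0
```

```bash
python3 -m handwheel '[{"hand":-1,"tx":0,"ty":0,"tz":-0.04,"yaw":0},{"hand":-1,"tx":0,"ty":0,"tz":-0.04,"yaw":0},{"hand":-1,"tx":0,"ty":0,"tz":-0.04,"yaw":0},{"hand":-1,"tx":0,"ty":0,"tz":-0.04,"yaw":0},{"hand":-1,"tx":0,"ty":0,"tz":0,"yaw":0}]'
python3 -m handwheel '[{"hand":-1,"tx":0,"ty":0,"tz":-0.05,"yaw":0},{"hand":-1,"tx":0,"ty":0,"tz":-0.05,"yaw":0},{"hand":-1,"tx":0,"ty":0,"tz":-0.05,"yaw":0},{"hand":-1,"tx":0,"ty":0,"tz":-0.05,"yaw":0}]'
```

```text
clock: 20.8
tcp_pos: [451.7, -208.7, 129.5]
eef_rot: [-0.001, 0.748, 0.663, -0.0]
force: [-0.7, -0.3, 0.2]
grip_width: 91.6
grip_force: 0.0
clock: 21.2
tcp_pos: [452.1, -208.9, 105.8]
eef_rot: [-0.0, 0.748, 0.663, -0.0]
force: [-0.2, -1.1, 0.2]
grip_width: 91.9
grip_force: 0.0
```

```bash
python3 -m handwheel '[{"hand":-1,"tx":0,"ty":0,"tz":-0.06,"yaw":0},{"hand":-1,"tx":0,"ty":0,"tz":-0.06,"yaw":0},{"hand":-1,"tx":0,"ty":0,"tz":-0.06,"yaw":0},{"hand":-1,"tx":0,"ty":0,"tz":-0.06,"yaw":0},{"hand":-1,"tx":0,"ty":0,"tz":-0.06,"yaw":0}]'
python3 -m handwheel '[{"hand":-1,"tx":0,"ty":0,"tz":-0.06,"yaw":0},{"hand":-1,"tx":0,"ty":0,"tz":-0.06,"yaw":0},{"hand":-1,"tx":0,"ty":0,"tz":-0.06,"yaw":0},{"hand":-1,"tx":0,"ty":0,"tz":-0.06,"yaw":0},{"hand":-1,"tx":0,"ty":0,"tz":0,"yaw":0}]'; python3 st.py
```

```text
clock: 21.7
tcp_pos: [452.2, -208.9, 69.7]
eef_rot: [-0.0, 0.748, 0.663, -0.0]
force: [0.2, 0.3, 0.4]
grip_width: 91.8
grip_force: 0.0
clock: 22.2
tcp_pos: [451.6, -208.7, 40.5]
eef_rot: [-0.001, 0.748, 0.663, -0.0]
force: [0.3, 0.1, -0.1]
grip_width: 92.2
grip_force: 0.0
22.2 [ 451.6 -208.7   40.5] -6.88 [-0.436  0.406  2.036 -0.     0.701 -0.316] [ 0.3  0.1 -0.1] 92.2 0.0
```

```bash
python3 -m handwheel '[{"hand":-1,"tx":0,"ty":0,"tz":-0.1,"yaw":0},{"hand":1,"tx":0,"ty":0,"tz":0,"yaw":0},{"hand":1,"tx":0,"ty":0,"tz":0,"yaw":0},{"hand":1,"tx":0,"ty":0,"tz":0,"yaw":0},{"hand":1,"tx":0,"ty":0,"tz":0,"yaw":0}]' 30
python3 -m handwheel '[{"hand":1,"tx":0,"ty":0,"tz":0,"yaw":0},{"hand":1,"tx":0,"ty":0,"tz":0,"yaw":0},{"hand":1,"tx":0,"ty":0,"tz":0,"yaw":0},{"hand":1,"tx":0,"ty":0,"tz":0,"yaw":0}]'
python3 -m handwheel '[{"hand":1,"tx":0,"ty":0,"tz":0.2,"yaw":0},{"hand":1,"tx":0,"ty":0,"tz":0.3,"yaw":0},{"hand":1,"tx":0,"ty":0,"tz":0.3,"yaw":0},{"hand":1,"tx":0,"ty":0,"tz":0.2,"yaw":0},{"hand":1,"tx":0,"ty":0,"tz":0,"yaw":0}]'
```

```text
clock: 22.7
tcp_pos: [452.4, -209.0, 29.8]
eef_rot: [0.0, 0.748, 0.663, 0.0]
force: [0.6, 0.4, -0.2]
grip_width: 62.2
grip_force: 0.0
clock: 23.1
tcp_pos: [452.4, -209.0, 29.7]
eef_rot: [0.0, 0.748, 0.663, 0.0]
force: [0.4, -0.2, 1.9]
grip_width: 43.8
grip_force: 30.0
clock: 23.6
tcp_pos: [454.0, -209.8, 152.5]
eef_rot: [0.003, 0.748, 0.663, 0.001]
force: [0.2, -0.1, -1.1]
grip_width: 43.5
grip_force: 30.0
```

Width 43.5 mm matches c. I carry it to ring 3.

```bash
python3 -m handwheel '[{"hand":1,"tx":0.2435,"ty":0.26,"tz":0,"yaw":0},{"hand":1,"tx":0.2435,"ty":0.26,"tz":0,"yaw":0},{"hand":1,"tx":0.2435,"ty":0.26,"tz":0,"yaw":0},{"hand":1,"tx":0.2435,"ty":0.26,"tz":0,"yaw":0},{"hand":1,"tx":0.2435,"ty":0.26,"tz":0,"yaw":0}]'
python3 -m handwheel '[{"hand":1,"tx":0.2435,"ty":0.26,"tz":0,"yaw":0},{"hand":1,"tx":0,"ty":0,"tz":0,"yaw":0},{"hand":1,"tx":0,"ty":0,"tz":0,"yaw":0}]'
python3 st.py
```

```text
clock: 24.1
tcp_pos: [598.3, -51.4, 147.7]
eef_rot: [-0.001, 0.748, 0.663, -0.001]
force: [0.2, -0.8, -0.9]
grip_width: 43.6
grip_force: 30.0
clock: 24.4
tcp_pos: [626.6, -21.1, 147.5]
eef_rot: [-0.001, 0.748, 0.664, -0.001]
force: [-0.4, -0.8, -1.8]
grip_width: 43.8
grip_force: 30.0
24.4 [626.6 -21.1 147.5] -6.77 [-0.036  0.425  1.686 -0.     1.033  0.082] [-0.4 -0.8 -1.8] 43.8 30.0
```

```bash
python3 -m handwheel '[{"hand":1,"tx":0,"ty":0,"tz":-0.35,"yaw":0},{"hand":1,"tx":0,"ty":0,"tz":-0.25,"yaw":0},{"hand":1,"tx":0,"ty":0,"tz":-0.13,"yaw":0},{"hand":1,"tx":0,"ty":0,"tz":-0.12,"yaw":0},{"hand":1,"tx":0,"ty":0,"tz":-0.005,"yaw":0}]'
python3 -m handwheel '[{"hand":1,"tx":0,"ty":0,"tz":0,"yaw":0},{"hand":-1,"tx":0,"ty":0,"tz":0,"yaw":0},{"hand":-1,"tx":0,"ty":0,"tz":0,"yaw":0},{"hand":-1,"tx":0,"ty":0,"tz":0,"yaw":0},{"hand":-1,"tx":0,"ty":0,"tz":0,"yaw":0}]'
python3 -m handwheel '[{"hand":-1,"tx":0,"ty":0,"tz":0,"yaw":0},{"hand":-1,"tx":0,"ty":0,"tz":0.2,"yaw":0},{"hand":-1,"tx":0,"ty":0,"tz":0.35,"yaw":0},{"hand":-1,"tx":0,"ty":0,"tz":0.35,"yaw":0},{"hand":-1,"tx":0,"ty":0,"tz":0.35,"yaw":0}]'
python3 -m handwheel '[{"hand":-1,"tx":-0.2,"ty":0.33,"tz":0,"yaw":0},{"hand":-1,"tx":-0.2,"ty":0.33,"tz":0,"yaw":0},{"hand":-1,"tx":-0.2,"ty":0.33,"tz":0,"yaw":0},{"hand":-1,"tx":-0.2,"ty":0.33,"tz":0,"yaw":0},{"hand":-1,"tx":-0.2,"ty":0.33,"tz":0,"yaw":0}]'
python3 -m handwheel '[{"hand":-1,"tx":-0.2,"ty":0.33,"tz":0,"yaw":0},{"hand":-1,"tx":-0.2,"ty":0.33,"tz":0,"yaw":0},{"hand":-1,"tx":-0.2,"ty":0.33,"tz":0,"yaw":0},{"hand":-1,"tx":0,"ty":0,"tz":0,"yaw":0},{"hand":-1,"tx":0,"ty":0,"tz":0,"yaw":0}]'
python3 -c "
from h import *
a=cv2.resize(ctrl.get_image('top')[130:210,225:425],None,fx=4,fy=4,interpolation=2)
b=cv2.resize(ctrl.get_image('scene')[125:265,300:460],(320,280),interpolation=2)
o=np.zeros((600,800,3),np.uint8);o[:320]=a;o[320:,:320]=b;cv2.imwrite('pics/fin.png',o)"
```

```text
clock: 24.9
tcp_pos: [626.7, -22.3, 45.7]
eef_rot: [-0.001, 0.748, 0.663, -0.001]
force: [0.4, 1.1, -1.1]
grip_width: 43.1
grip_force: 30.0
clock: 25.4
tcp_pos: [627.8, -21.7, 47.5]
eef_rot: [0.0, 0.748, 0.663, 0.0]
force: [-0.3, -1.1, -0.2]
grip_width: 73.3
grip_force: 0.0
clock: 25.9
tcp_pos: [627.2, -21.7, 198.5]
eef_rot: [-0.0, 0.748, 0.663, -0.0]
force: [0.4, 0.5, 0.2]
grip_width: 92.0
grip_force: 0.0
clock: 26.4
tcp_pos: [506.4, 177.5, 197.1]
eef_rot: [0.0, 0.748, 0.663, 0.0]
force: [0.0, 0.1, -0.1]
grip_width: 92.2
grip_force: 0.0
clock: 26.9
tcp_pos: [435.1, 295.6, 197.0]
eef_rot: [0.0, 0.747, 0.664, -0.0]
force: [0.7, -0.3, -0.4]
grip_width: 91.6
grip_force: 0.0
```

View pics/fin.png

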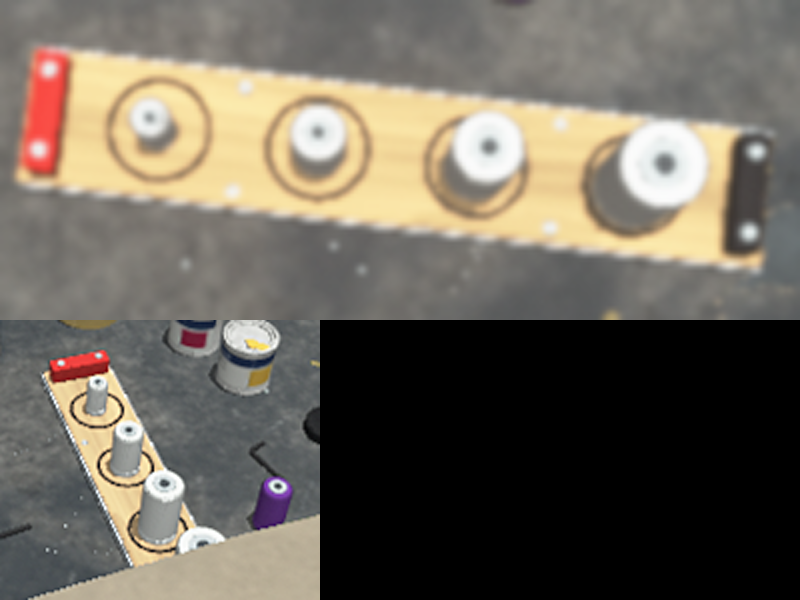

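The top view shows all four upright in size order from the red end. The steel cores are at crop pixels (150,120), (318,132), (489,148) and (664,163), against rings at (159,129), (318,148), (476,165) and (634,183). I check the offsets in mm.

```bash
python3 - <<'E'
from h import *
T=lambda u,v,z:at("top",(225+(u-1.5)/4,130+(v-1.5)/4),z)
for c,r,h in(((150,119),(159,129),45),((318,132),(318,148),60),((489,148),(476,165),75),((664,163),(634,184),90)):
    d=T(*c,15+h)-T(*r,15);print(d.round(1)[:2],np.hypot(*d[:2]).round(1))
E
```

```text
[-2.5  0. ] 2.5
[-1.1 -0.7] 1.3
[-2.5 -0.5] 2.5
[-1.6  0.8] 1.8
```

All four are within 3 mm of their ring centres and the gripper is clear.

```bash
python3 -c "
from bench import ctrl
print(ctrl.sign_off())"
```

```text
the job is handed in; nothing more can be done
None
```

Job handed in: all four mandrels stand upright in size order from the red end, each measured within 3 mm of its ring centre, with the gripper clear.

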